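# Shut the lids of the tessera box with one stroke of the fingertips

## Task

The mortar is about to be spread, so close the tessera box: run your fingertips lightly along the top of the row of five open lids, starting at the end of the box where the first lid has its hinge and going the way the lids fold, so that they go down one after the other and all five end lying fully shut. Leave the box where it stands, do not pick up anything, and leave the other things on the bench alone.

Things in the scene. Friction and masses are not known exactly. Their poses are not given: they have to be found in the camera images.
- tessera_box: Grey plastic tessera box standing loose on the bench, about 1.3 kg: a single row of five cells, 264 long x 64 wide x 38 mm high, full of mosaic tesserae. Origin: centre of its underside. Its x axis runs along the row in the direction in which the lids fold shut (from lid 1 to lid 5), y across the row, z up.
- row_start (a point): Point on the centre line of the row at the hinge of lid 1, level with the flat top of a shut lid (41 mm above the bench), 130 mm from the box's origin towards -x.
- row_end (a point): The same at the other end, just beyond the free edge of lid 5 when shut (130 mm from the origin towards +x, 41 mm above the bench).
- lid1 (a joint): Flip lid 1 of 5, counted from row_start: opening angle in rad, 0 = lying fully shut on the rim, pi/2 = upright, 1.85 = stop. A white plastic flap 60 mm across the row, reaching 50 mm from its hinge, 3 mm thick, hinged on its row_start side 38 mm above the bench and folding down towards row_end; hinges are 52 mm apart.
- lid2 (a joint): Flip lid 2 of 5, counted from row_start: opening angle in rad, 0 = lying fully shut on the rim, pi/2 = upright, 1.85 = stop. A flap like lid 1. All the lids are flat on top; the top of a shut lid is 41 mm above the bench and is the highest part of the shut box. The hinged edge of each lid is a round barrel, 7 mm thick.
- lid3 (a joint): Flip lid 3 of 5, counted from row_start: opening angle in rad, 0 = lying fully shut on the rim, pi/2 = upright, 1.85 = stop. A flap like lid 1. The plastic hinges of all the lids are stiff (about 0.01 N m): a lid stays at whatever angle it is left.
- lid4 (a joint): Flip lid 4 of 5, counted from row_start: opening angle in rad, 0 = lying fully shut on the rim, pi/2 = upright, 1.85 = stop. A flap like lid 1.
- lid5 (a joint): Flip lid 5 of 5, counted from row_start: opening angle in rad, 0 = lying fully shut on the rim, pi/2 = upright, 1.85 = stop. A flap like lid 1.
- nippers: Wheeled tile nippers with black rubber grips, lying flat beside the box, about 200 x 75 x 18 mm. Bystander; origin under its middle.
- tile: White tile, 50 x 50 x 8 mm, beside the box. Bystander; origin at the centre of its underside.
- glue: Small white glue bottle, 44 mm across and 85 mm high, standing beside the box. Bystander; origin at the centre of its underside.
- pencil: Flat carpenter's pencil, 170 x 13 x 8 mm, lying beside the box. Bystander; origin under its middle.
- spreader: Notched steel spreader with a blue handle, 165 x 125 x 22 mm, lying flat. Bystander.
- float: Grout float with a wooden handle, 240 x 95 x 78 mm. Bystander.
- brush_pot: Ceramic pot of brushes, 80 mm across, 180 mm high over the brushes. Bystander.

How it is judged:
By the outcome, as a careful person would: the job done as asked, in the order asked, and still so for the second after the job is handed in, with the robot touching nothing.
It also fails if it takes over 37 s, if anything falls off the work surface, if the arm or the gripper's body presses on something with over 40 N, if the wrist force passes 120 N, or if a joint passes its speed limit or range.

## Robot

A 6-joint arm with a two-finger parallel gripper is mounted at the origin on the work surface. World frame = base frame: x ahead of the robot, y to its left, z up, the work surface at z = 0. Lengths are in m, angles in rad, forces in N, time in s.
With the tool pointing down it reaches from about 0.3 to 0.875 m from the base axis. Payload 6.4 kg.
Tool frame: the origin (TCP) lies on the centre line of the jaws, within the pads' length; the fingertips stand 8 mm ahead of it and the grasp point (between the pads) lies 11 mm behind it; z points along the fingers, y is the line along which they close (so a half turn about z gives the same grasp; the last joint's range is limited). The gripper opens to 85 mm and grips with 20 to 120 N. Pads are 22 mm wide; open, the fingers measure 114 mm over their backs; the gripper's body (76 mm by 85 mm) begins 54 mm behind the grasp point. The pads swing forward as they close: fully open they stand 13 mm farther back than shut.
Start: joints at [-1.504, 0.181, 1.607, -0, 1.354, -0.206], TCP at [0.155, -0.554, 0.239] pointing down, gripper open.
Joint ranges: [-2.99, 2.99], [-0.89, 2.07], [0.3, 2.58], [-1.14, 4.28], [0, 2.63], [-3.12, 3.12]. Speed limits (rad/s): [2.57, 2.57, 3.01, 3.14, 3.14, 3.14].

## Interface

Orientations are given as a unit quaternion [w, x, y, z].
In Python, from bench import ctrl gives the robot as it stands.
- The arm moves only by the shell command python3 -m handwheel 'ROWS' [OPENING]. ROWS is JSON, a list that holds one entry, the list of rows, each a list of 4 numbers: the shift along the tool's x, y, z each as a share of 20 cm, from -1 to 1, then the turn about the tool's z as a share of 1.5 rad, from -1 to 1. In form: [[[x, y, z, twist], ...]]. A call has 1 to 10 rows; each row is the pose to reach, as a shift and turn from the pose commanded when the call began, along the tool's axes at that moment; what a row does not reach only later rows make up. A row lasts 1/8 s, in which the tool goes at most 62.5 mm and 10.7 degrees, less where a joint would pass 70% of its speed; a pose out of reach is approached as far as the arm can. A call with a number of a shift or a turn outside -1 to 1 is refused whole. A call with a gripper value outside its range is refused whole. OPENING is the finger opening in mm, from 0 to 85.4, set as the call begins (- or left out, the last holds). The fingers move at their own pace and stop on an object; the grip force is fixed at half the most. Time passes only in rows, so rows that repeat a pose let the fingers close. It gives the time, the measured TCP pose, the force, the opening and the grip force at its end, in the units of the state.
- ctrl.get_obs(): the state, without advancing time (a new reading comes with each control period).
- ctrl.camera(name): name is "side" or "top"; returns a dict with "color" (384x512x3 uint8, red, green, blue), "range_z" (384x512 float32, m along the optical axis (not along the pixel's ray), 0 where there is no reading), "K" (3x3 intrinsics, pixels), "distortion" ([k1, k2, p1, p2, k3] as OpenCV has them; the pictures are not rectified), "pose" (4x4, takes a point from camera to world coordinates). Camera axes: x right, y down, z forward; pixel columns grow to the right and rows downward; lengths in m; the calibration is good to about 2 mm. A picture is of the moment at which its call begins.
- ctrl.hand_in(): hands the job in; it is judged then, once.
The state is a dict: "time_s": time; "q": joint angles; "dq": joint speeds; "joint_efforts": joint torques, N m; "eef_pos": TCP position; "eef_rot": TCP orientation; "wrist_force": force on the tool from outside, world axes, zero at the start; "torque": the same for the moment, N m; "opening": opening from 0.0 (shut) to 1.0 (fully open); "grasp_force": force on a finger pad.
Only numpy, scipy, OpenCV 4.12 (cv2) and the standard library are available. Lean on these libraries where they do the work, as an engineer would, in place of code of your own. Each camera call takes 0.05 s, during which the arm holds its last target. There are 200 camera calls.

## Working session

There is one attempt and no reset: what is moved stays moved. The work goes in short steps, Python scripts to look and compute and a shell command to move; the robot and the scene stay as the last step left them, time stands still between calls to the robot, and variables do not carry over. Pictures are saved under pics/ and viewed, at most 10 in all, crops included, and the job is handed in when it is done.

```bash
mkdir -p pics; cat > h.py <<'E'
import numpy as np, cv2, pickle
def snap(n):
    from bench import ctrl
    c=ctrl.camera(n); pickle.dump(c,open(f'{n}.pkl','wb')); return c
def load(n): return pickle.load(open(f'{n}.pkl','rb'))
def cloud(c):
    h,w=c['range_z'].shape
    u,v=np.meshgrid(np.arange(w),np.arange(h))
    p=cv2.undistortPoints(np.stack([u,v],-1).reshape(-1,1,2).astype(np.float64),c['K'],np.array(c['distortion'])).reshape(h,w,2)
    z=c['range_z'][...,None]
    P=np.concatenate([p*z,z],-1)
    T=np.array(c['pose']); return P@T[:3,:3].T+T[:3,3]
E
python3 - <<'E'
from h import *
a=snap('top');b=snap('side')
for n,c in(('top',a),('side',b)):
    cv2.imwrite(f'pics/{n}0.png',cv2.resize(c['color'][...,::-1],(768,576)))
    print(n,c['pose'],c['K'])
E
```

```text
top [[ 0.00513198 -0.99314649  0.11676348  0.40619509]
 [-0.99996037 -0.00424731  0.00782421 -0.00911056]
 [-0.00727466 -0.116799   -0.99312893  1.20445469]
 [ 0.          0.          0.          1.        ]] [[404.77806407   0.         251.403963  ]
 [  0.         404.77806407 189.16753191]
 [  0.           0.           1.        ]]
side [[ 0.98997846 -0.0664958   0.12458313  0.37303141]
 [-0.14111708 -0.49923651  0.854897   -1.06497165]
 [ 0.00534939 -0.86391042 -0.50361708  0.70448615]
 [ 0.          0.          0.          1.        ]] [[461.7987566    0.         250.39494753]
 [  0.         461.7987566  194.96694983]
 [  0.           0.           1.        ]]
```

View pics/top0.png

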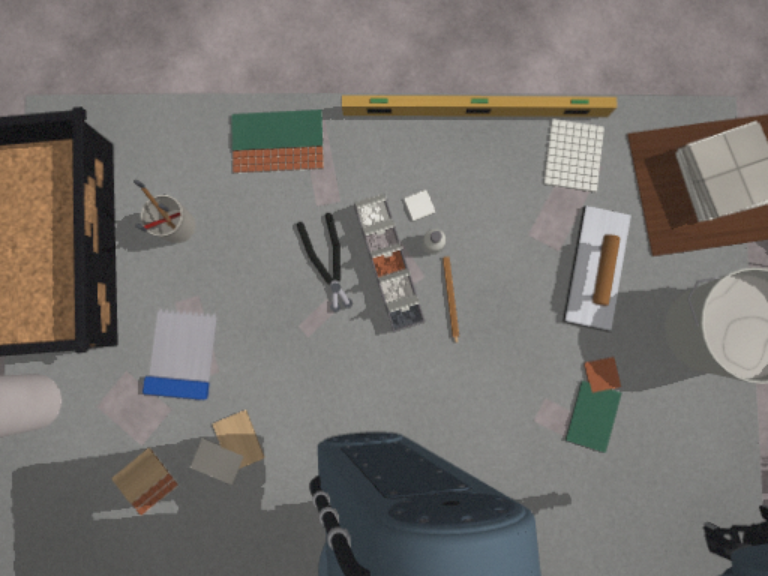

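View pics/side0.png

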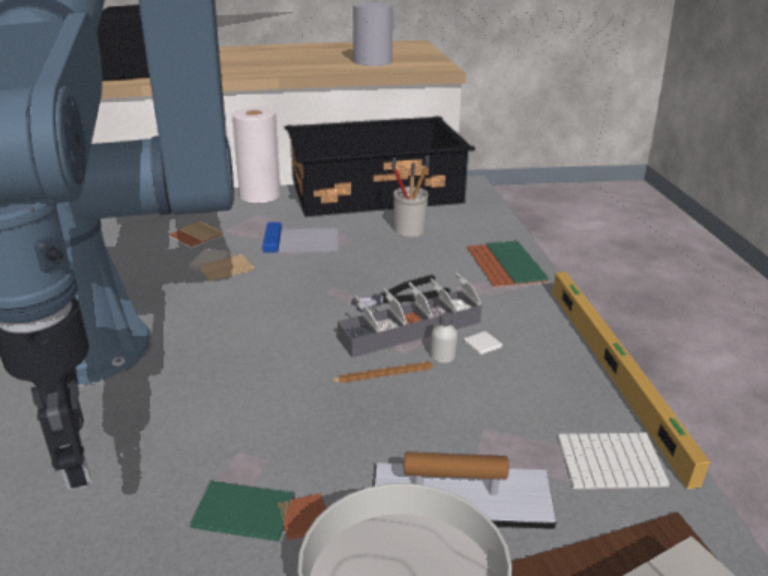

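Top view: the box is centred near (390,262), with the nippers on its left and the tile, glue and pencil on its right. In the side view the lids stand at the far side of each cell, so row_start looks like the far end (475,290). I'll measure that next.

```bash
python3 - <<'E'
from h import *
s=load('side');t=load('top')
c1=cv2.resize(s['color'][175:260,215:345,::-1],None,fx=5,fy=5,interpolation=2)[:, :650]
c2=cv2.resize(t['color'][120:230,185:315,::-1],None,fx=5,fy=5,interpolation=2)
cv2.imwrite('pics/side_c.png',c1);cv2.imwrite('pics/top_c.png',c2)
P=cloud(t)
m=np.zeros(P.shape[:2],bool); m[125:225,230:290]=True
for lo,hi in((.03,.045),(.055,.12)):
    k=m&(P[...,2]>lo)&(P[...,2]<hi)
    q=P[k]; print(lo,len(q),q.min(0),q.max(0)); 
k=m&(P[...,2]>.02)&(P[...,2]<.1)
n,l,st,ce=cv2.connectedComponentsWithStats(k.astype(np.uint8))
for i in range(1,n):
    if st[i,4]>40:
        q=P[l==i]; r=cv2.minAreaRect(q[:,:2].astype(np.float32)*1000); print(st[i],r,q[:,2].max())
print('bench',np.median(P[200:215,180:225,2]))
S=cloud(s)
k=(S[...,2]>.06)&(S[...,2]<.1); k[:175]=0;k[260:]=0;k[:,:215]=0;k[:,345:]=0
n,l,st,ce=cv2.connectedComponentsWithStats(k.astype(np.uint8))
for i in range(1,n):
    if st[i,4]>5: q=S[l==i]; print('side',st[i],q.mean(0).round(4),q.max(0).round(3),q.min(0).round(3))
E
```

```text
0.03 278 [ 0.4541307  -0.10980774  0.03005048] [0.72195852 0.04628278 0.04491948]
0.055 534 [ 0.48814274 -0.1079719   0.05510445] [0.71456133 0.04238627 0.08937835]
[ 236  129   48   92 1404] ((587.5125732421875, -21.41021728515625), (264.45526123046875, 64.07678985595703), 17.51577377319336) 0.08937834764255048
[282 153   8  16 105] ((626.5114135742188, -98.59706115722656), (40.113529205322266, 20.58793830871582), 2.6511876583099365) 0.08645580513684403
bench 0.0003256983912456324
side [304 181  15  17  67] [0.6991 0.0094 0.0773] [0.715 0.042 0.089] [ 0.685 -0.017  0.06 ]
side [287 185  15  17  60] [ 0.6472 -0.0066  0.0777] [0.663 0.026 0.088] [ 0.633 -0.032  0.061]
side [273 188  14  18  73] [ 0.6032 -0.0207  0.0783] [0.619 0.014 0.091] [ 0.591 -0.045  0.061]
side [256 192  14  19  69] [ 0.555  -0.0364  0.0779] [ 0.569 -0.004  0.091] [ 0.542 -0.06   0.062]
side [237 196  14  20  57] [ 0.5018 -0.0538  0.0794] [ 0.517 -0.022  0.09 ] [ 0.489 -0.076  0.06 ]
side [289 208  15  16 156] [ 0.6292 -0.1134  0.0736] [ 0.649 -0.096  0.09 ] [ 0.612 -0.126  0.06 ]
```

View pics/side_c.png

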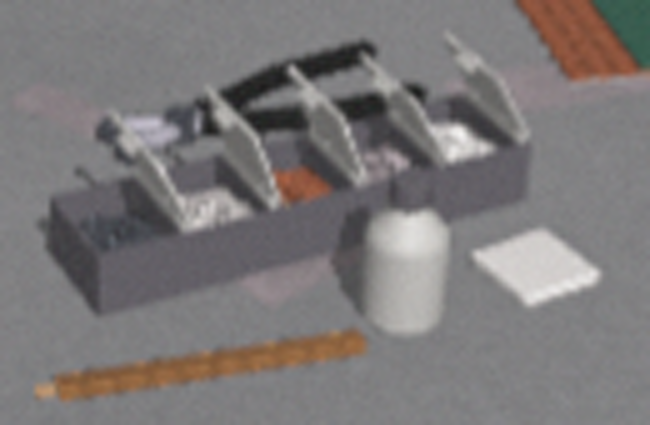

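View pics/top_c.png

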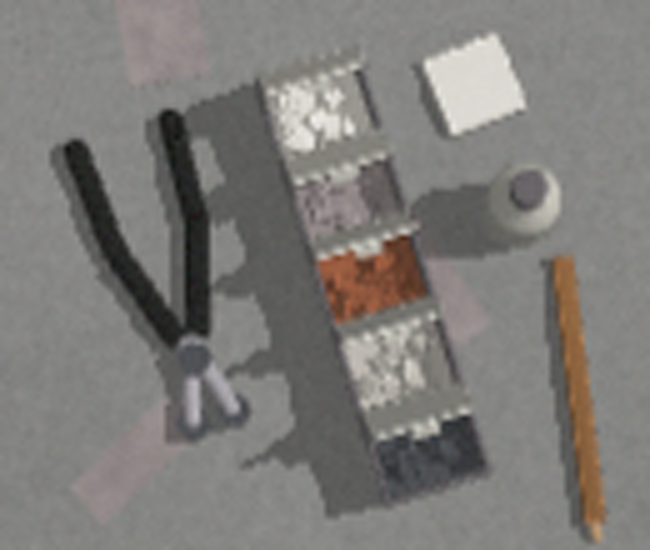

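The crops confirm it: the lid at the far end (side crop 525,135) is lid 1, and the near dark cell is open at its near end. The lids therefore fold towards the robot. Next I'll get the lid profiles in the box frame and the tool yaw.

```bash
cat >> h.py <<'E'
C=np.array([.5875,-.0214]); A=np.radians(17.5)
U=-np.array([np.cos(A),np.sin(A)]); V=np.array([-U[1],U[0]])
def loc(P): d=P[...,:2]-C; return np.stack([d@U,d@V,P[...,2]],-1)*1000
def profile(n):
    L=loc(cloud(load(n)))
    for i in range(5):
        h=-130+52*i; out=[]
        for z in range(44,92,8):
            k=(abs(L[...,1])<28)&(L[...,0]>h-22)&(L[...,0]<h+26)&(L[...,2]>=z)&(L[...,2]<z+8)
            out.append((int(k.sum()),)+tuple(np.round(np.percentile(L[k][:,0]-h,[10,50,90])).astype(int).tolist()) if k.sum()>3 else 0)
        print(n,'lid',i+1,out)
E
python3 - <<'E'
from h import *
profile('top');profile('side')
from scipy.spatial.transform import Rotation as R
from bench import ctrl
o=ctrl.get_obs(); q=o['eef_rot']; M=R.from_quat([q[1],q[2],q[3],q[0]]).as_matrix()
print(o['eef_pos'],M.round(3),o['time_s'],o['opening'])
print('U',U,'row_start',C-.13*U,'turns to align x with +-U', [np.degrees(np.arctan2(M[:2,1]@(s*U),M[:2,0]@(s*U))) for s in(1,-1)])
for n in('top','side'):
  P=cloud(load(n)); L=loc(P); k=(L[...,2]>15)&(abs(L[...,0])<140)&(abs(L[...,1])<45)
  r=cv2.minAreaRect(P[k][:,:2].astype(np.float32)*1000); print(n,r)
E
```

```text
top lid 1 [(15, 0, 2, 4), (11, 4, 6, 7), (17, 8, 10, 12), (9, 13, 14, 15), (34, 16, 20, 24), (9, 20, 21, 23)]
top lid 2 [(13, 1, 3, 5), (19, 5, 7, 9), (17, 9, 12, 13), (17, 14, 15, 17), (37, 18, 22, 24), (6, 22, 23, 23)]
top lid 3 [(11, 0, 1, 2), (13, 2, 4, 5), (11, 6, 7, 8), (11, 9, 10, 11), (24, 12, 16, 22), (24, 15, 16, 19)]
top lid 4 [(14, -1, 0, 2), (10, 3, 3, 4), (14, 5, 6, 7), (12, 8, 9, 10), (27, 10, 13, 20), (20, 14, 15, 16)]
top lid 5 [(21, 0, 1, 3), (24, 4, 5, 7), (16, 7, 8, 10), (26, 10, 12, 14), (33, 15, 17, 23), (18, 17, 18, 21)]
side lid 1 [(23, -2, 0, 1), (16, 0, 3, 5), (13, 5, 7, 10), (12, 9, 11, 13), (18, 13, 17, 23), (20, 16, 18, 21)]
side lid 2 [(25, -1, 0, 3), (11, 2, 3, 7), (10, 7, 8, 11), (8, 10, 12, 14), (20, 16, 19, 24), (16, 19, 20, 21)]
side lid 3 [(33, -2, 0, 2), (17, 0, 2, 3), (14, 3, 5, 6), (13, 7, 8, 9), (14, 9, 11, 17), (27, 12, 15, 19)]
side lid 4 [(29, -2, -1, 2), (16, 0, 2, 3), (12, 3, 4, 5), (14, 6, 7, 9), (7, 9, 11, 15), (28, 11, 13, 15)]
side lid 5 [(24, -1, 0, 1), (10, 1, 2, 5), (10, 4, 7, 7), (7, 9, 10, 12), (8, 12, 14, 17), (28, 15, 16, 21)]
[ 0.15490825 -0.55323431  0.23845361] [[ 0.963  0.269 -0.   ]
 [ 0.269 -0.963  0.002]
 [ 0.    -0.002 -1.   ]] 0.1 0.9970677219809583
U [-0.95371695 -0.3007058 ] row_start [0.7114832  0.01769175] turns to align x with +-U [np.float64(178.1302554638809), np.float64(-1.8697445361191067)]
top ((587.5084228515625, -21.397354125976562), (264.4537048339844, 64.09756469726562), 17.5135440826416)
side ((590.0595703125, -18.859146118164062), (266.6654357910156, 71.74773406982422), 17.575775146484375)
```

```bash
python3 -m handwheel '[[[0.22,-0.12,0,0],[0.45,-0.25,0,0],[0.68,-0.375,0,0],[0.9,-0.5,0,0]]]' 0 && python3 -m handwheel '[[[0.22,-0.12,0,0],[0.45,-0.25,0,0],[0.68,-0.375,0,0],[0.9,-0.5,0,0]]]' && python3 -m handwheel '[[[0.22,-0.12,0,0],[0.45,-0.25,0,0],[0.68,-0.375,0,0],[0.9,-0.5,0,0]]]' && python3 -m handwheel '[[[0.22,-0.12,0,0],[0.45,-0.25,0,0],[0.68,-0.375,0,0],[0.9,-0.5,0,-0.022],[0.9,-0.5,0,-0.022],[0.9,-0.5,0,-0.022]]]'
cat >> h.py <<'E'
def state():
    from bench import ctrl
    from scipy.spatial.transform import Rotation as R
    o=ctrl.get_obs(); q=o['eef_rot']; M=R.from_quat([q[1],q[2],q[3],q[0]]).as_matrix()
    print('t',o['time_s'],'loc',loc(np.array(o['eef_pos'])).round(1),'z',M[:,2].round(4),'yaw err deg',np.degrees(np.arctan2(M[:2,1]@-U,M[:2,0]@-U)).round(2),'F',np.round(o['wrist_force'],1),'open',o['opening'])
    return o
E
python3 - <<'E'
from h import *
o=state(); s=snap('side')
P=cloud(s); e=np.array(o['eef_pos']); k=(abs(P[...,0]-e[0])<.03)&(abs(P[...,1]-e[1])<.04)&(P[...,2]>.12)&(P[...,2]<.35)
z=P[k][:,2]-e[2]; print(k.sum(),'lowest rel TCP',np.sort(z)[:12].round(4))
q=loc(P[k])-loc(e[None]); k2=z<.02; print('tip extents',q[k2].min(0),q[k2].max(0))
cv2.imwrite('pics/side1.png',cv2.resize(s['color'][60:260,200:400,::-1],(600,600),interpolation=2))
E
```

```text
time_s: 0.6
eef_pos: [0.3022, -0.4074, 0.239]
eef_rot: [-0.0, 0.991, 0.136, 0.0]
wrist_force: [0.2, -0.9, 0.4]
opening: 0.143
grasp_force: 0.0
time_s: 1.1
eef_pos: [0.4487, -0.2626, 0.239]
eef_rot: [-0.0, 0.991, 0.136, -0.0]
wrist_force: [-1.1, 0.0, -0.4]
opening: 0.004
grasp_force: 0.0
time_s: 1.6
eef_pos: [0.595, -0.1179, 0.2389]
eef_rot: [-0.0, 0.991, 0.136, -0.0]
wrist_force: [0.9, -0.9, -0.0]
opening: -0.001
grasp_force: 0.0
time_s: 2.35
eef_pos: [0.74, 0.0254, 0.2382]
eef_rot: [-0.0, 0.988, 0.152, -0.001]
wrist_force: [1.0, -0.6, -0.3]
opening: -0.002
grasp_force: 0.0
t 2.35 loc [-159.5    1.2  238.2] z [-1.9e-03 -2.0e-04 -1.0e+00] yaw err deg 0.03 F [ 1.  -0.6 -0.3] open -0.0019561583489611577
705 lowest rel TCP [-0.0059 -0.0049 -0.0035 -0.0031 -0.0031 -0.0031 -0.0025 -0.0021 -0.0018
 -0.001  -0.0008 -0.0006]
tip extents [ -8.80071592 -15.78190029  -5.93100012] [12.32829191 14.74273271 19.10327698]
```

View pics/side1.png

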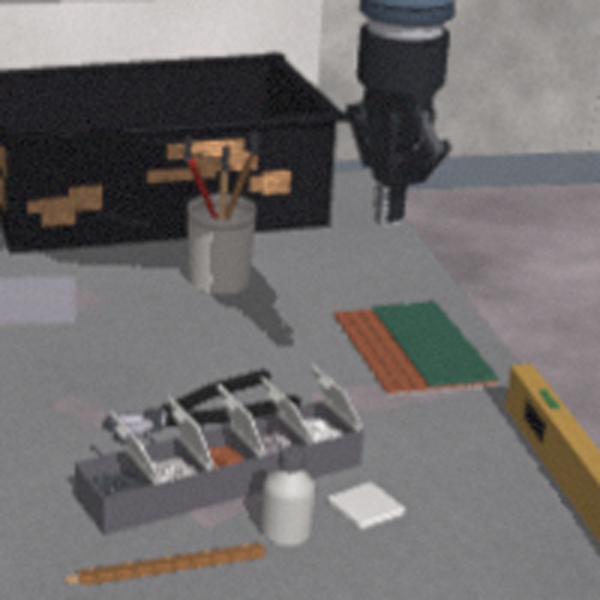

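The shut fingertips stand about 6–8 mm below the TCP, in line with the text. Next I'll lower behind lid 1.

```bash
python3 -m handwheel '[[[0,0,0.2,0],[-0.01,0,0.4,0],[-0.02,0,0.6,0],[-0.02,0,0.75,0],[-0.02,0,0.815,0],[-0.02,0,0.815,0],[-0.02,0,0.815,0]]]'; python3 -c "
from h import *
state()
# corner p,h path -> shares from start p=-14,h=29
for p,h in [(8,29),(18,25.7),(27,19),(33,12),(36.6,6.2),(38,3)]: print(round(-(p+14)/200,3),round((29-h)/200,3))"
```

```text
time_s: 3.28
eef_pos: [0.7379, 0.0238, 0.0785]
eef_rot: [0.0, 0.988, 0.152, 0.001]
wrist_force: [-0.1, -0.6, 0.3]
opening: 0.003
grasp_force: 0.0
t 3.275 loc [-157.     2.1   78.5] z [ 3.e-03 -4.e-04 -1.e+00] yaw err deg -0.0 F [-0.1 -0.6  0.3] open 0.0033874058230642526
-0.11 0.0
-0.16 0.017
-0.205 0.05
-0.235 0.085
-0.253 0.114
-0.26 0.13
```

```bash
python3 -m handwheel '[[[-0.06,0,0.01,0],[-0.12,0,0.017,0],[-0.145,0,0.022,0],[-0.17,0,0.034,0],[-0.195,0,0.05,0],[-0.215,0,0.067,0],[-0.23,0,0.084,0],[-0.245,0,0.102,0],[-0.263,0,0.13,0],[-0.27,0,0.142,0]]]'; python3 -m handwheel '[[[0,0,0,0],[0,0,0,0]]]';python3 -c "
from h import *
state();snap('side');snap('top');profile('side');profile('top')
cv2.imwrite('pics/s2.png',cv2.resize(load('side')['color'][130:260,200:350,::-1],(600,520),interpolation=2))"
```

```text
time_s: 4.53
eef_pos: [0.686, 0.0081, 0.0488]
eef_rot: [-0.0, 0.988, 0.152, 0.001]
wrist_force: [-0.7, 2.7, 12.7]
opening: 0.003
grasp_force: 6.4
time_s: 4.78
eef_pos: [0.686, 0.0082, 0.049]
eef_rot: [0.0, 0.988, 0.152, 0.001]
wrist_force: [-0.4, 1.3, 4.7]
opening: -0.003
grasp_force: 2.7
t 4.775 loc [-102.8    1.4   49. ] z [ 1.8e-03  1.0e-04 -1.0e+00] yaw err deg 0.02 F [-0.4  1.3  4.7] open -0.0030515265443081304
side lid 1 [(46, -1, 10, 25), (5, 17, 19, 23), (6, 18, 21, 25), (8, 19, 22, 25), 0, 0]
side lid 2 [(57, -20, -10, 1), (22, -21, -17, 4), (25, -20, -16, 10), (21, -20, -16, 14), (37, -21, 17, 24), (29, -18, 18, 21)]
side lid 3 [(30, -2, 0, 1), (15, -1, 1, 3), (14, 3, 4, 6), (13, 7, 8, 10), (11, 9, 11, 12), (30, 13, 14, 19)]
side lid 4 [(27, -2, -1, 2), (17, 0, 1, 2), (13, 3, 4, 5), (12, 5, 7, 8), (10, 9, 11, 12), (28, 11, 13, 16)]
side lid 5 [(27, -2, 0, 2), (7, 1, 3, 5), (9, 5, 6, 8), (9, 9, 9, 11), (12, 13, 15, 21), (23, 14, 16, 18)]
top lid 1 [0, 0, 0, 0, 0, 0]
top lid 2 [(7, -14, 1, 4), (5, -16, -13, -1), 0, 0, 0, 0]
top lid 3 [0, 0, 0, 0, 0, 0]
top lid 4 [(6, 0, 1, 1), (6, 2, 3, 4), (6, 5, 6, 7), (7, 8, 9, 10), (17, 11, 14, 20), (14, 14, 16, 19)]
top lid 5 [(17, 0, 2, 3), (22, 3, 4, 6), (19, 6, 8, 9), (25, 10, 12, 14), (42, 15, 18, 22), (10, 17, 19, 20)]
```

View pics/s2.png

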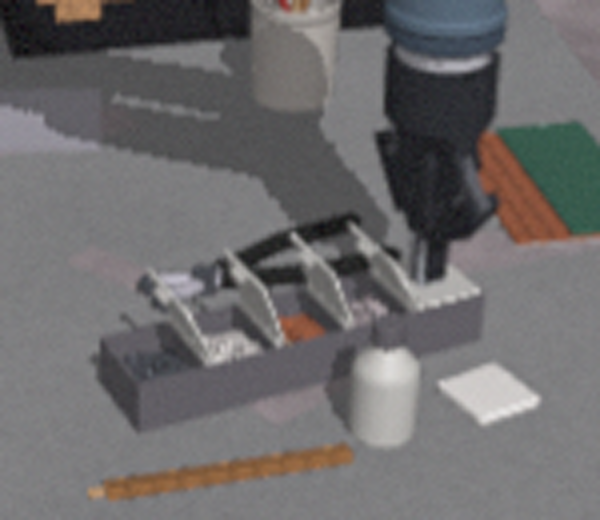

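Lid 1 is lying shut under the tips (435,280), pressed with about 5 N. I'll do lid 2 the same way.

```bash
python3 -m handwheel '[[[0,0,-0.07,0],[0,0,-0.14,0],[-0.06,0,-0.14,0],[-0.11,0,-0.13,0],[-0.145,0,-0.12,0],[-0.17,0,-0.105,0],[-0.195,0,-0.087,0],[-0.215,0,-0.067,0],[-0.235,0,-0.045,0],[-0.25,0,-0.022,0]]]'; python3 -m handwheel '[[[-0.005,0,0.011,0],[-0.01,0,0.018,0],[-0.01,0,0.022,0],[-0.01,0,0.022,0]]]';python3 -c "
from h import *
state()"
```

```text
time_s: 6.12
eef_pos: [0.6373, -0.0071, 0.0519]
eef_rot: [-0.0, 0.988, 0.152, -0.0]
wrist_force: [1.0, -0.4, -0.8]
opening: 0.002
grasp_force: 0.1
time_s: 6.62
eef_pos: [0.6366, -0.0074, 0.0494]
eef_rot: [0.0, 0.988, 0.152, 0.001]
wrist_force: [-0.9, 2.5, 8.0]
opening: -0.003
grasp_force: 4.0
t 6.625 loc [-51.1   1.4  49.4] z [ 2.e-03  2.e-04 -1.e+00] yaw err deg 0.03 F [-0.9  2.5  8. ] open -0.0033587543707299322
```

```bash
python3 -m handwheel '[[[0,0,-0.07,0],[0,0,-0.14,0],[-0.06,0,-0.14,0],[-0.11,0,-0.13,0],[-0.145,0,-0.12,0],[-0.17,0,-0.105,0],[-0.195,0,-0.087,0],[-0.215,0,-0.067,0],[-0.235,0,-0.045,0],[-0.25,0,-0.022,0]]]'; python3 -m handwheel '[[[-0.005,0,0.011,0],[-0.01,0,0.018,0],[-0.01,0,0.021,0],[-0.01,0,0.021,0]]]';python3 -c "
from h import *
state();snap('side');profile('side')"
```

```text
time_s: 7.88
eef_pos: [0.5877, -0.0228, 0.0519]
eef_rot: [-0.0, 0.988, 0.152, -0.0]
wrist_force: [0.3, 0.4, -0.4]
opening: 0.001
grasp_force: 0.1
time_s: 8.38
eef_pos: [0.5871, -0.023, 0.0495]
eef_rot: [0.0, 0.988, 0.152, 0.001]
wrist_force: [-1.5, 2.8, 8.8]
opening: 0.001
grasp_force: 4.4
t 8.375 loc [ 0.8  1.4 49.5] z [ 2.1e-03  2.0e-04 -1.0e+00] yaw err deg 0.03 F [-1.5  2.8  8.8] open 0.0008271394085681297
side lid 1 [(80, 0, 11, 23), 0, 0, 0, 0, 0]
side lid 2 [(131, -17, 4, 21), 0, 0, 0, 0, 0]
side lid 3 [(102, -18, -6, 18), (7, 19, 21, 24), (6, 20, 23, 25), (8, 19, 22, 25), 0, 0]
side lid 4 [(65, -20, -11, 0), (30, -21, 1, 3), (27, -20, -15, 6), (22, -20, -16, 9), (21, -21, -16, 11), (41, -17, 13, 18)]
side lid 5 [(24, -2, 0, 2), (12, 1, 3, 5), (7, 6, 8, 8), (7, 9, 10, 11), (10, 12, 14, 18), (26, 15, 16, 21)]
```

```bash
for i in 4; do python3 -m handwheel '[[[0,0,-0.07,0],[0,0,-0.14,0],[-0.06,0,-0.14,0],[-0.11,0,-0.13,0],[-0.145,0,-0.12,0],[-0.17,0,-0.105,0],[-0.195,0,-0.087,0],[-0.215,0,-0.067,0],[-0.235,0,-0.045,0],[-0.25,0,-0.022,0]]]'; python3 -m handwheel '[[[-0.005,0,0.011,0],[-0.01,0,0.018,0],[-0.01,0,0.021,0],[-0.01,0,0.021,0]]]';python3 -c "
from h import *
state()"; done
```

```text
time_s: 9.68
eef_pos: [0.5382, -0.0384, 0.0521]
eef_rot: [-0.0, 0.988, 0.152, -0.0]
wrist_force: [-0.5, 0.6, 0.4]
opening: -0.002
grasp_force: 0.1
time_s: 10.18
eef_pos: [0.5372, -0.0386, 0.0491]
eef_rot: [-0.0, 0.988, 0.152, 0.001]
wrist_force: [-0.8, 1.7, 5.0]
opening: -0.0
grasp_force: 2.7
t 10.175 loc [53.2  1.3 49.1] z [ 1.3e-03  4.0e-04 -1.0e+00] yaw err deg 0.02 F [-0.8  1.7  5. ] open -4.029783710158817e-05
```

Lid 5, then lift straight up and look.

```bash
python3 -m handwheel '[[[0,0,-0.07,0],[0,0,-0.14,0],[-0.06,0,-0.14,0],[-0.11,0,-0.13,0],[-0.145,0,-0.12,0],[-0.17,0,-0.105,0],[-0.195,0,-0.087,0],[-0.215,0,-0.067,0],[-0.235,0,-0.045,0],[-0.25,0,-0.022,0]]]'; python3 -m handwheel '[[[-0.005,0,0.011,0],[-0.01,0,0.018,0],[-0.01,0,0.022,0],[-0.01,0,0.022,0]]]';python3 -c "
from h import *
state()"; python3 -m handwheel '[[[0,0,-0.1,0],[0,0,-0.3,0],[0,0,-0.5,0],[0,0,-0.7,0],[0.1,0,-0.9,0],[0.1,0,-0.9,0]]]'; python3 -c "
from h import *
state();snap('side')
L=loc(cloud(load('side')))
for i in range(5):
    h=-130+52*i; k=(abs(L[...,1])<24)&(L[...,0]>h+5)&(L[...,0]<h+47)&(L[...,2]>30)&(L[...,2]<60)
    q=L[k]; A=np.c_[q[:,0]-h-26,np.ones(len(q))]; c=np.linalg.lstsq(A,q[:,2],rcond=None)[0]; print(i+1,k.sum(),'slope',c[0].round(3),'z mid',c[1].round(1))
cv2.imwrite('pics/s3.png',cv2.resize(load('side')['color'][130:260,200:350,::-1],(600,520),interpolation=2))"
```

```text
time_s: 11.42
eef_pos: [0.4886, -0.0541, 0.0523]
eef_rot: [-0.0, 0.988, 0.152, -0.0]
wrist_force: [0.1, 0.5, -0.5]
opening: -0.0
grasp_force: 0.1
time_s: 11.92
eef_pos: [0.487, -0.0546, 0.0489]
eef_rot: [0.0, 0.988, 0.152, -0.0]
wrist_force: [-2.0, 1.3, 7.0]
opening: -0.002
grasp_force: 3.4
t 11.925 loc [105.9   1.5  48.9] z [-2.e-04 -1.e-04 -1.e+00] yaw err deg 0.04 F [-2.   1.3  7. ] open -0.0023989522425608267
time_s: 12.68
eef_pos: [0.5089, -0.0491, 0.2323]
eef_rot: [0.002, 0.988, 0.153, 0.004]
wrist_force: [1.0, -0.2, 1.1]
opening: 0.001
grasp_force: 0.0
t 12.675 loc [ 83.3   2.8 232.3] z [ 0.0077 -0.0025 -1.    ] yaw err deg 0.06 F [ 1.  -0.2  1.1] open 0.0014051851302709925
1 132 slope -0.002 z mid 44.6
2 141 slope 0.002 z mid 45.1
3 145 slope -0.001 z mid 45.2
4 150 slope -0.008 z mid 44.7
5 163 slope -0.007 z mid 44.4
```

View pics/s3.png

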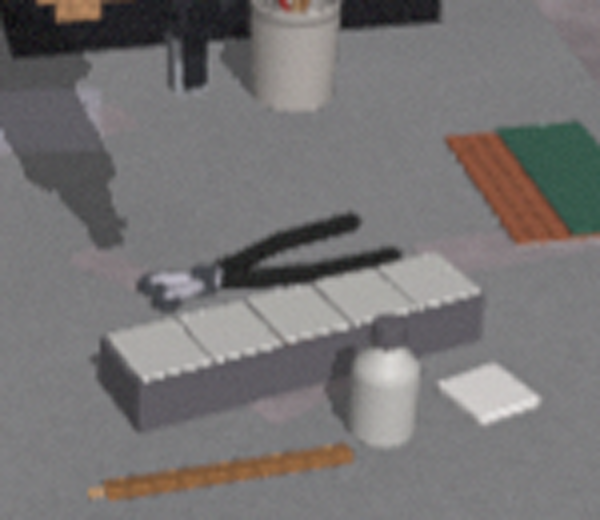

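The view shows all five lids flat, from (150,350) to (430,275). The box is where it stood, the bystanders are untouched and the arm is clear.

```bash
python3 -m handwheel '[[[0,0,0,0],[0,0,0,0],[0,0,0,0]]]'; python3 -c "
from bench import ctrl
print(ctrl.hand_in())"
```

```text
time_s: 13.1
eef_pos: [0.5053, -0.0486, 0.2274]
eef_rot: [-0.0, 0.988, 0.152, -0.001]
wrist_force: [0.6, 0.1, 0.1]
opening: -0.0
grasp_force: 0.0
the job is handed in; nothing more can be done
None
```

All five lids went down in order from lid 1 to lid 5 and lay flat in the last camera view; the box and the other things stayed put, and I handed in at about 13 s (no verdict was returned).

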